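Present a core to the code reader, then crack the desiccator lid and hold it ajar

TASK

Book in the labelled mortar core for drying: turn it upright on the code reader's standing spot so that its label squarely faces the reader's window, and let go of it there. Then take the desiccator lid by its handle, break it free from its sticky gasket and hold its front edge about 3 cm above the rim, never letting it swing up past 6 cm; finish still holding it there, with the core left as presented and everything else left where it is.

Things in the scene. Friction and masses are not known exactly. Their poses are not given: they have to be found in the camera images.
- core_center (a point): Centre (half-way up) of the labelled core: a loose grey mortar cylinder, 50 mm in diameter, 42 mm high, 0.2 kg, standing near the reader's spot. z: up its axis; x: from the axis to the middle of its label. A white chalk line on its top runs from the centre to the edge above the label. Grip it across its sides at any yaw. (A smaller core without label or line is a bystander.)
- core_mark (a point): Middle of the label on the core's side, half-way up, 25 mm from the axis along the core's x axis. The label is paper-thin, white with black bars, and covers about 60 degrees of the side; it may be gripped over
- reader_spot (a point): Standing spot of the code reader: centre of a 68 mm ring outlined on its fixed aluminium base plate, at the plate's top, 4 mm above the table. x: level, from the spot to the window, so the core's x axis must come to point the same way; z: up. The plate is 180 x 84 mm and reaches from 50 mm behind the spot to 130 mm ahead of it
- reader_window (a point): Middle of the reader's window (black frame with glass, 46 x 30 mm) on the face of the grey reader block, 82 mm from the spot along the reader's x axis and 34 mm above the table. The block is 46 mm deep, 70 mm wide, its top 66 mm above the table
- lid_handle (a point): Middle of the grip bar of the bow handle on the desiccator lid: a level steel bar 12 mm thick, 72 mm long between two posts. With the lid shut: x is level and points to the hinge, y runs along the bar; bar centre 133 mm above the table, 35 mm above the lid's top, 150 mm in front of the hinge line and 46 mm above it. It moves and tilts with the lid
- lid_front (a point): Middle of the lid's front edge (underside of the metal), 178 mm from the hinge line; it rises as the lid opens. Between reader and desiccator stands a fixed sieve shaker: base 0.17 m high, from about 0.50 to 0.87 m ahead of the robot and from 0.05 m on its right to 0.28 m on its left, with a tall stack of sieves on it; keep the arm clear of it
- rim_front (a point): Point on the fixed vessel's rim where the lid's front edge lies when shut, 86 mm above the table
- lid_hinge (a point): Middle of the hinge line at the back of the desiccator, 87 mm above the table. x: level, away from the handle; y: along the hinge; z: up. The vessel is a fixed round aluminium pot, 166 mm across its rim, centred 95 mm in front of the hinge
- lid (a joint): Opening angle of the lid (rad): 0 shut, grows as the front edge rises (0.17 rad is 30 mm at the front edge), stop at 0.8. The 0.45 kg lid sticks on its gasket: about 20 N upward at the handle starts it, falling to about 3 N (its weight) once it is 0.1 rad open. Let go, it falls back to below 0.07 rad
There are look-alikes about, which are no part of the job. Leave any green or red look-alike of the part that bears core_center alone.

How it is judged:
By the outcome, as a careful person would: the job done as asked, in the order asked, and still so for the second after the job is handed in, while the arm keeps its last pose, push and grip.
It also fails if it takes over 51 s, if anything falls off the work surface, if the arm or the gripper's body presses on something with over 40 N, if the wrist force passes 120 N, or if a joint passes its speed limit or range.

ROBOT

A 7-joint arm with a two-finger parallel gripper is mounted at the origin on a cart in front of the work surface, level with it; the furniture and walls round the work are solid. World frame = base frame: x ahead of the robot, y to its left, z up, the work surface at z = 0. Lengths are in m, angles in rad, forces in N, time in s.
With the tool pointing down it reaches from about 0.4 to 0.85 m from the base axis. Payload 10.4 kg.
Tool frame: the origin (TCP) lies on the centre line of the jaws, within the pads' length; the fingertips stand 11 mm ahead of it and the grasp point (between the pads) lies 8 mm behind it; z points along the fingers, y is the line along which they close (so a half turn about z gives the same grasp; the last joint's range is limited). The gripper opens to 87 mm and grips with 3 to 60 N. Pads are 19 mm wide; open, the fingers measure 117 mm over their backs; the gripper's body (75 mm by 190 mm) begins 51 mm behind the grasp point.
Start: joints at [-1.267, 0.332, -0.065, 1.46, 0.022, 1.35, -0.088], TCP at [0.201, 0.592, 0.234] pointing down, gripper open.
Joint ranges: [-2.6, 2.6], [-0.5, 2.12], [-1.47, 1.34], [0.16, 2.42], [-1.27, 4.41], [0.06, 2.06], [-2.6, 2.6]. Speed limits (rad/s): [2.22, 2.22, 2.79, 2.79, 3.14, 3.14, 3.14].

INTERFACE

Orientations are given as a unit quaternion [x, y, z, w].
In Python, from bench import r gives the robot as it stands.
- The arm moves only by the shell command python3 -m pendant 'ROWS' [OPENING] [FORCE]. ROWS is JSON, a list of rows, each a list of 4 numbers: the shift along the tool's x, y, z in m, then the turn about the tool's z in rad. A call has 1 to 8 rows; each row shifts and turns the commanded pose from where the row before left it, along the tool's axes as they then stand; what a row does not reach is not made up. A row lasts 1/12 s, in which the tool goes at most 41.7 mm and 7.16 degrees, less where a joint would pass 70% of its speed; a pose out of reach is approached as far as the arm can. A call with a gripper value outside its range is refused whole. OPENING is the opening, from 0 (shut) to 1 (fully open), set as the call begins (- or left out, the last holds). The fingers move at their own pace and stop on an object; FORCE is the grip in N (left out, the last holds). Time passes only in rows, so rows that do not move let the fingers close. It gives the time, the measured TCP pose, the force, the opening and the grip force at its end, in the units of the state.
- r.read_state(): the state, without advancing time (a new reading comes with each control period).
- r.camera(name): name is "scene" or "top"; returns a dict with "img" (420x560x3 uint8, red, green, blue), "camera_matrix" (3x3 intrinsics, pixels), "dist_coeffs" ([k1, k2, p1, p2, k3] as OpenCV has them; the pictures are not rectified), "xyz" and "attitude" of the camera in the world. Camera axes: x right, y down, z forward; pixel columns grow to the right and rows downward; lengths in m; the calibration is good to about 2 mm. A picture is of the moment at which its call begins. There is no depth.
- r.close_job(): hands the job in; it is judged then, once.
Trained networks look in the newest picture that a camera, given by its name, has taken for a name from the list of things; names that differ only in an ending like _2 or _b are one class to them, and where a whole thing is asked for, a point or a joint stands for the part that bears it (a point fixed in the world has none). Each returns a list of dicts, best first, with "score" (0 to 1); they miss things now and then, are a little off and sometimes report something else, mostly with a low value. They report only what shows in the picture. A call takes as long as a camera call. They do not tell look-alikes from the thing itself.
- r.outline_of(thing, camera): "mask" (420x560 bool, what is visible of it) and "bbox" ([centre column, centre row, width, height] in pixels, round what is visible of it).
The state is a dict: "time": time; "joint_positions": joint angles; "joint_vel": joint speeds; "joint_torque": joint torques, N m; "ee_pos": TCP position; "eef_rot": TCP orientation; "ft_force": force on the tool from outside, world axes, zero at the start; "torque": the same for the moment, N m; "width": finger opening in m; "grip_force": force on a finger pad.
Only numpy, scipy, OpenCV 4.12 (cv2) and the standard library are available. Lean on these libraries where they do the work, as an engineer would, in place of code of your own. Each camera call takes 0.05 s, during which the arm holds its last target. There are 200 camera calls.

## Working session

There is one attempt and no reset: what is moved stays moved. The work goes in short steps, Python scripts to look and compute and a shell command to move; the robot and the scene stay as the last step left them, time stands still between calls to the robot, and variables do not carry over. Pictures are saved under pics/ and viewed, at most 10 in all, crops included, and the job is handed in when it is done.

```bash
mkdir -p pics; cat > h.py <<'E'
import numpy as np, cv2
from scipy.spatial.transform import Rotation as R
from bench import r
def snap(cam,fn=None):
    c=r.camera(cam)
    if fn: cv2.imwrite('pics/'+fn,c['img'][:,:,::-1])
    return c
def rot(c):
    a=np.array(c['attitude'],float)
    return a if a.shape==(3,3) else R.from_quat(a).as_matrix()
def onz(c,px,z):
    p=cv2.undistortPoints(np.array(px,float).reshape(-1,1,2),np.array(c['camera_matrix']),np.array(c['dist_coeffs']))[:,0]
    d=np.c_[p,np.ones(len(p))]@rot(c).T; o=np.array(c['xyz'])
    return o+d*((np.array(z)-o[2])/d[:,2])[:,None]
def proj(c,P):
    M=rot(c).T; t=-M@np.array(c['xyz'])
    return cv2.projectPoints(np.array(P,float).reshape(-1,1,3),M,t,np.array(c['camera_matrix']),np.array(c['dist_coeffs']))[0][:,0]
E
python3 - <<'E'
from h import *
for n in('scene','top'):
    c=snap(n,n+'0.png'); print(n,c['xyz'],c['attitude'])
    for t in('core_center','core_mark','reader_spot','reader_window','lid_handle','lid_front','rim_front','lid_hinge','lid'):
        try: print(t,[(round(d['score'],2),np.round(d['bbox']).tolist()) for d in r.outline_of(t,n)])
        except Exception as e: print(t,e)
s=r.read_state();print(s)
E
```

```text
scene [-0.27636912 -1.0631543   1.13917432] [ 0.85558119 -0.26676677  0.12634211 -0.42526931]
core_center [(0.85, [304.0, 258.0, 19.0, 18.0]), (0.81, [369.0, 320.0, 21.0, 26.0]), (0.64, [338.0, 288.0, 16.0, 23.0]), (0.22, [249.0, 177.0, 43.0, 47.0])]
core_mark [(0.89, [303.0, 259.0, 17.0, 18.0]), (0.62, [370.0, 320.0, 19.0, 20.0]), (0.6, [337.0, 286.0, 18.0, 21.0])]
reader_spot [(0.65, [344.0, 278.0, 55.0, 61.0]), (0.43, [248.0, 168.0, 41.0, 31.0])]
reader_window [(0.61, [343.0, 278.0, 47.0, 63.0])]
lid_handle [(0.85, [252.0, 168.0, 46.0, 29.0]), (0.36, [252.0, 177.0, 48.0, 46.0])]
lid_front [(0.75, [248.0, 168.0, 45.0, 27.0])]
rim_front [(0.56, [248.0, 177.0, 41.0, 44.0]), (0.31, [250.0, 168.0, 45.0, 30.0])]
lid_hinge [(0.97, [251.0, 176.0, 46.0, 46.0])]
lid [(0.63, [250.0, 167.0, 47.0, 28.0])]
top [0.14302939 0.03616467 1.74583075] [ 0.72784252 -0.67676119  0.07507902 -0.08125699]
core_center [(0.78, [367.0, 244.0, 17.0, 19.0]), (0.7, [321.0, 242.0, 14.0, 17.0]), (0.51, [407.0, 249.0, 18.0, 21.0])]
core_mark [(0.72, [323.0, 240.0, 14.0, 21.0]), (0.57, [409.0, 245.0, 20.0, 21.0]), (
[... 489 characters left out ...]
oint_positions': array([-1.2666016 ,  0.33220036, -0.06468932,  1.46008392,  0.02160056,
        1.3498876 , -0.08849675]), 'joint_vel': array([-0.00054033,  0.00157531,  0.00027197, -0.00016778,  0.00051038,
        0.00071723, -0.00083863]), 'joint_torque': array([-8.44402584e-04, -6.23031163e+01,  2.43241224e-02, -3.90137064e+01,
       -6.10479154e-02,  3.17686494e-02,  4.65953087e-05]), 'ee_pos': array([0.20062931, 0.5919572 , 0.23358296]), 'eef_rot': array([1.62673137e-01, 9.86680013e-01, 5.79443752e-05, 6.00057396e-07]), 'ft_force': array([-0.2998843 , -0.0982891 , -0.12447239]), 'torque': array([ 0.01612418, -0.02979044, -0.00049825]), 'grip_force': 0.0, 'width': 0.08691427159033838}
```

```bash
python3 - <<'E'
import cv2
a=cv2.imread('pics/top0.png');b=cv2.imread('pics/scene0.png')
u=cv2.resize(a[180:290,290:450],(800,550),interpolation=cv2.INTER_CUBIC)
cv2.imwrite('pics/topcrop.png',u)
u=cv2.resize(a[160:260,150:283],(798,600),interpolation=cv2.INTER_CUBIC)
cv2.imwrite('pics/lidcrop.png',u)
E
```

```text
(no output)
```

View pics/scene0.png

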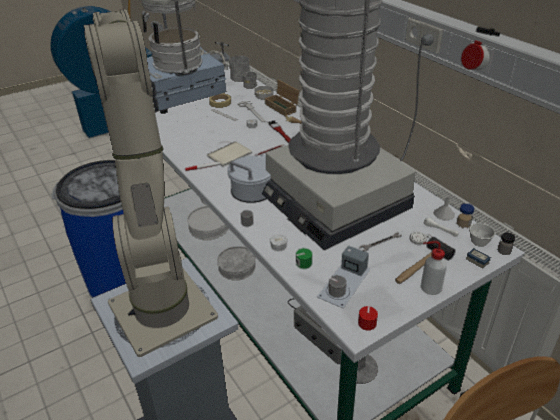

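View pics/topcrop.png

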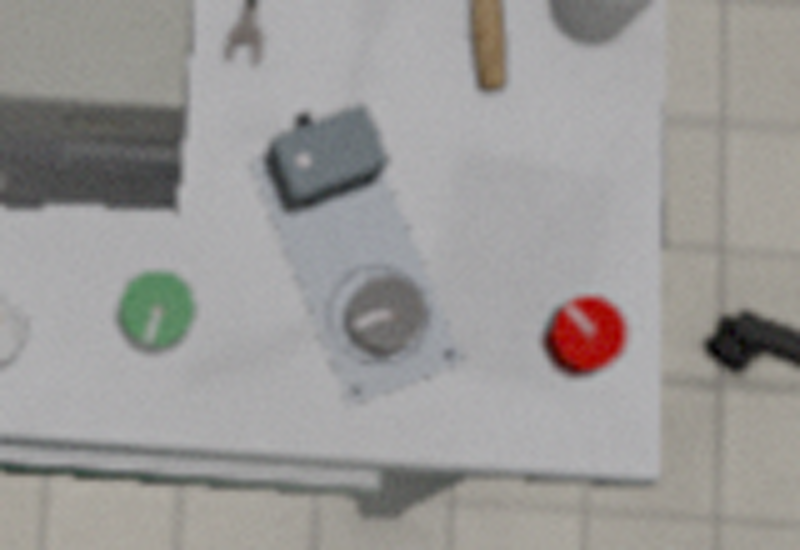

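View pics/lidcrop.png

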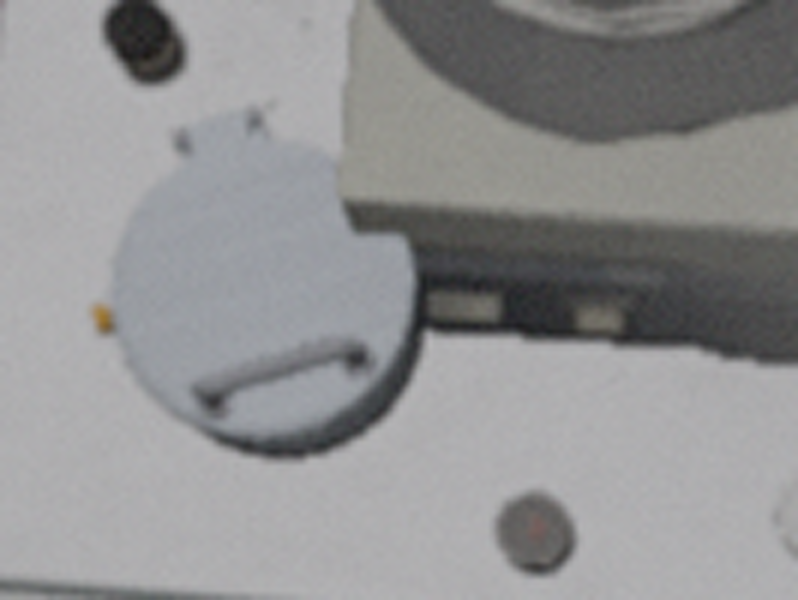

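The top picture shows the candidates for the core. The grey core on the reader plate at about (367,243) has a chalk line pointing left. Not wanted are green (321,242), red (407,249), and the small plain grey core (239,248). In the scene picture the chosen core is at (338,287). The lid handle bar is at about (197,222) in the top picture. Next are sharper close crops to check the choice and click points.

```bash
python3 - <<'E'
from h import *
for n,(x0,y0,w,h) in dict(scene=(310,240,66,66),top=(335,195,60,70)).items():
    m=np.mean([r.camera(n)['img'].astype(float) for _ in range(6)],0)
    np.save(n+'.npy',m)
    u=cv2.resize(m[y0:y0+h,x0:x0+w].astype(np.uint8),None,fx=8,fy=8,interpolation=cv2.INTER_CUBIC)
    u=cv2.convertScaleAbs(u,alpha=1.3)
    cv2.imwrite('pics/%s_core.png'%n,u[:,:,::-1])
a=cv2.imread('pics/scene_core.png');b=cv2.imread('pics/top_core.png')
o=np.zeros((600,800,3),np.uint8)
a=a[:528,110:430] if 0 else a
b=b[:,:]
cv2.imwrite('pics/both.png',np.hstack([cv2.resize(a,(400,400)),cv2.resize(b,(343,400))]))
E
```

```text
(no output)
```

View pics/scene_core.png

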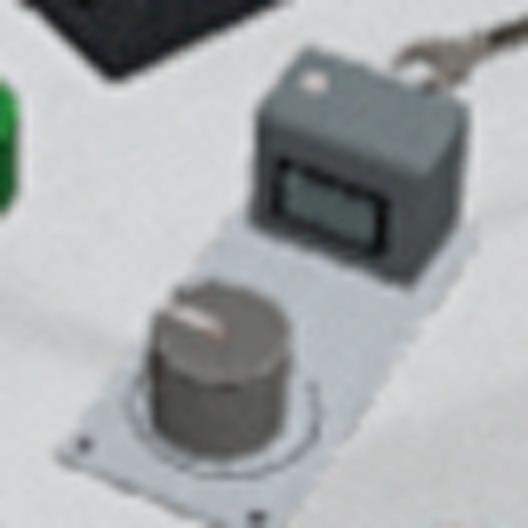

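View pics/top_core.png

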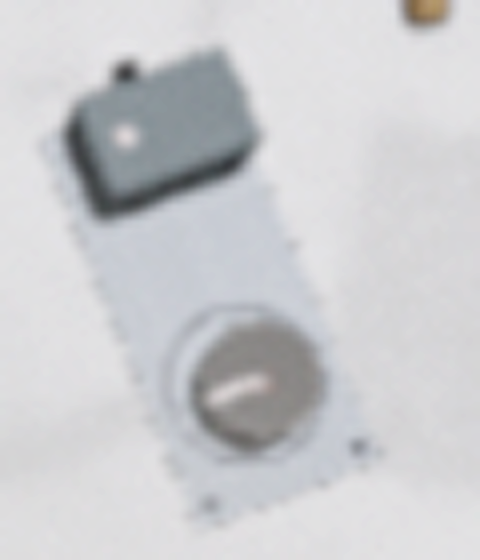

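Both crops show the grey core on the plate, standing a little off the ring centre, with the chalk line pointing left. No label shows on the visible side. Crop positions: top view has the top disc at about (262,380) and the plate corners at (203,528) and (382,455). Scene view has the window corners at (275,158) to (385,255).

```bash
cat > fit.py <<'E'
from h import *
from scipy.optimize import least_squares
S=snap('scene');T=snap('top')
def px(l,off): return (np.array(l,float)+.5)/8-.5+off
so,to=(310,240),(335,195)
H=.035/1
rp_t=[(-.05,.042,.004),(-.05,-.042,.004),(.13,.042,.004)]; 
rp_tp=px([(203,528),(382,455),(40,145)],to)
rp_s=[(-.05,.042,.004),(.082,.023,.049),(.082,-.023,.049),(.082,-.023,.019),(.082,.023,.019)]
rp_sp=px([(57,455),(275,158),(388,200),(385,257),(275,213)],so)
def place(q,P): c,s=np.cos(q[2]),np.sin(q[2]);P=np.array(P);return np.c_[q[0]+c*P[:,0]-s*P[:,1],q[1]+s*P[:,0]+c*P[:,1],P[:,2]]
ring=np.array([(.034*np.cos(a),.034*np.sin(a),.004) for a in np.linspace(0,6.283,180)])
def ext(p): return np.array([p[:,0].min(),p[:,0].max(),p[:,1].max()])
def fr(q):
    e=[proj(T,place(q,rp_t))-rp_tp, proj(S,place(q,rp_s))-rp_sp]
    a=ext(proj(S,place(q,ring))); b=px([(128,322),(322,478)],so)
    a2=ext(proj(T,place(q,ring))); b2=px([(168,463)],to)[0]
    return np.r_[e[0].ravel(),e[1].ravel(),a[0]-b[0,0],a[1]-b[0,1],a[2]-b[1,1],a2[0]-b2[0],a2[2]-b2[1]]
g=onz(T,px([(240,385)],to),.004)[0]
f=least_squares(fr,[g[0],g[1],.4],loss='soft_l1')
q=f.x;print('reader',q.round(4),np.degrees(q[2]),'res',fr(q).round(1))
top=np.array([(.025*np.cos(a),.025*np.sin(a),.046) for a in np.linspace(0,6.283,180)])
def fc(c):
    t=proj(T,place([*c,0],top));s=proj(S,place([*c,0],top))
    return np.r_[t[:,0].max()-px([(327,0)],to)[0,0],t[:,1].min()-px([(0,319)],to)[0,1],
     s[:,0].min()-px([(150,0)],so)[0,0],s[:,0].max()-px([(293,0)],so)[0,0],s[:,1].min()-px([(0,282)],so)[0,1],s[:,1].max()-px([(0,384)],so)[0,1]]
c=least_squares(fc,g[:2]).x;print('core',c.round(4),fc(c).round(1))
lt=onz(T,px([(268,381),(207,398)],to),.046);ls=onz(S,px([(222,334),(168,305)],so),.046)
for l in(lt,ls): d=l[1]-l[0];print('line',l.round(4),np.degrees(np.arctan2(d[1],d[0])), 'end from centre',np.degrees(np.arctan2(*(l[1]-[*c,0])[1::-1])))
co,si=np.cos(q[2]),np.sin(q[2]);d=c-q[:2];print('core in reader',co*d[0]+si*d[1],-si*d[0]+co*d[1])
# lid: handle bar ends from top crop (scale 6, off 150,160)
lp=lambda l:(np.array(l,float)+.5)/6-.5+np.array((150,160))
print('bar top',onz(T,lp([(202,387),(357,345)]),.139).round(4)); print('hinge',onz(T,lp([(182,137),(258,120)]),.09).round(4))
print('table bystander',onz(T,lp([(537,530)]),.03))
E
python3 fit.py
```

```text
reader [ 0.4411 -0.2259  0.4334] 24.8318800882383 res [-0.1 -0.5  0.4 -0.3  0.2 -1.8 -0.7 -0.2 -0.4  0.1 -0.3  0.3 -0.6  0.6
 -0.9  0.6 -0.2 69.3  0.1  0.  -0.6]
core [ 0.4364 -0.228 ] [ 0.3 -0.6 -0.3 -0.3  0.1  0.1]
line [[ 0.4333 -0.2277  0.046 ]
 [ 0.4245 -0.2028  0.046 ]] 109.50077597671594 end from centre 115.16102046282575
line [[ 0.437  -0.2288  0.046 ]
 [ 0.4302 -0.2066  0.046 ]] 106.95249512234851 end from centre 106.1014733336272
core in reader -0.005166104176526485 9.541316529731959e-05
bar top [[0.4327 0.3667 0.139 ]
 [0.461  0.2876 0.139 ]]
hinge [[0.5796 0.4038 0.09  ]
 [0.5922 0.3629 0.09  ]]
table bystander [[0.38629069 0.19486227 0.03      ]]
```

```bash
cat > go.py <<'E'
# python3 go.py x y z yaw_deg_of_tool_y : tool-frame shift and turn to there
import sys; from h import *
s=r.read_state();Q=R.from_quat(s['eef_rot']).as_matrix();x,y,z,a=map(float,sys.argv[1:5])
d=Q.T@(np.array([x,y,z])-s['ee_pos']);yaw=np.degrees(np.arctan2(Q[1,1],Q[0,1]))
t=np.radians((yaw-a+90)%180-90)
print('t %.2f'%s['time'],s['ee_pos'].round(4),'yaw %.1f'%yaw,'shift',d.round(4),'turn %.3f'%t,'F',s['ft_force'].round(1),'w %.4f g %.1f j7 %.2f'%(s['width'],s['grip_force'],s['joint_positions'][6]))
E
python3 -m pendant '[[0,0,0,0.117],[0,0,0,0.117],[0,0,0,0.117],[0,0,0,0.117],[0,0,0,0.117],[0,0,0,0.117],[0,0,0,0.117],[0,0,0,0.117]]' 1 30
python3 -m pendant '[[-0.036,0.0055,0,0],[-0.036,0.0055,0,0],[-0.036,0.0055,0,0],[-0.036,0.0055,0,0],[-0.036,0.0055,0,0],[-0.036,0.0055,0,0],[-0.036,0.0055,0,0],[-0.036,0.0055,0,0]]'
python3 go.py 0.43 0 0.234 17.8; python3 fit.py | head -3
```

```text
time: 2.37
ee_pos: [0.2006, 0.592, 0.2336]
eef_rot: [0.593, 0.806, 0.0, -0.0]
ft_force: [0.3, 0.2, -0.3]
width: 0.087
grip_force: 0.0
time: 3.03
ee_pos: [0.3303, 0.3292, 0.2337]
eef_rot: [0.59, 0.807, 0.0, -0.0]
ft_force: [0.8, 0.4, 0.4]
width: 0.087
grip_force: 0.0
t 3.03 [0.3303 0.3292 0.2337] yaw 17.6 shift [-0.3439 -0.0048 -0.0005] turn -0.003 F [0.8 0.4 0.4] w 0.0870 g 0.0 j7 -0.58
reader [ 0.4411 -0.2259  0.4334] 24.8318800882383 res [-0.1 -0.5  0.4 -0.3  0.2 -1.8 -0.7 -0.2 -0.4  0.1 -0.3  0.3 -0.6  0.6
 -0.9  0.6 -0.2 69.3  0.1  0.  -0.6]
core [ 0.4364 -0.228 ] [ 0.3 -0.6 -0.3 -0.3  0.1  0.1]
```

```bash
python3 -m pendant '[[-0.04,-0.0006,0,0],[-0.04,-0.0006,0,0],[-0.04,-0.0006,0,0],[-0.04,-0.0006,0,0],[-0.04,-0.0006,0,0],[-0.04,-0.0006,0,0],[-0.04,-0.0006,0,0],[-0.04,-0.0006,0,0]]' | head -2
python3 -m pendant '[[-0.03,-0.008,0,0],[-0.03,-0.008,0,0],[-0.03,-0.008,0,0],[-0.03,-0.008,0,0],[-0.03,-0.008,0,0],[-0.03,-0.008,0,0],[-0.03,-0.008,0,0],[-0.03,-0.008,0,0]]' | head -2
python3 go.py 0.4364 -0.228 0.10 17.8
```

```text
time: 3.8
ee_pos: [0.4226, 0.0228, 0.2339]
time: 4.47
ee_pos: [0.4342, -0.225, 0.234]
t 4.47 [ 0.4342 -0.225   0.234 ] yaw 17.7 shift [-0.0035  0.0009  0.134 ] turn -0.002 F [ 0.5  0.9 -1. ] w 0.0868 g 0.0 j7 0.70
```

```bash
python3 -m pendant '[[-0.0035,0.001,0.034,0],[0,0,0.034,0],[0,0,0.034,0],[0,0,0.034,0],[0,0,0.034,0],[0,0,0.012,0],[0,0,0.012,0],[0,0,0.012,0]]' | head -4
python3 -m pendant '[[0,0,0,0],[0,0,0,0],[0,0,0,0],[0,0,0,0],[0,0,0,0],[0,0,0,0],[0,0,0,0],[0,0,0,0]]' 0.3 20
python3 go.py 0.4364 -0.228 0.028 17.8
```

```text
time: 5.13
ee_pos: [0.4361, -0.2265, 0.0265]
eef_rot: [0.59, 0.807, -0.0, -0.0]
ft_force: [0.2, -0.4, 0.4]
time: 5.8
ee_pos: [0.4364, -0.2266, 0.0279]
eef_rot: [0.59, 0.807, 0.0, 0.0]
ft_force: [-0.3, 1.2, 4.3]
width: 0.0496
grip_force: 20.0
t 5.80 [ 0.4364 -0.2266  0.0279] yaw 17.7 shift [-0.0013 -0.0004 -0.0001] turn -0.003 F [-0.3  1.2  4.3] w 0.0496 g 20.0 j7 1.05
```

```bash
python3 -m pendant '[[0,0,-0.008,0],[0,0,-0.012,0],[0,0,0,0.12],[0,0,0,0.12],[0,0,0,0.12],[0,0,0,0.12],[0,0,0,0.12],[0,0,0,0.12]]' | tail -3
python3 -m pendant '[[0,0,0,0.12],[0,0,0,0.12],[0,0,0,0.12],[0,0,0,0.12],[0,0,0,0.12],[0,0,0,0.12],[0,0,0,0.01],[0,0,0,0]]' | tail -3
python3 go.py 0.4411 -0.2259 0.0285 -65.2
```

```text
ft_force: [-0.5, 0.2, -1.9]
width: 0.0495
grip_force: 20.0
ft_force: [-1.1, 0.3, -1.3]
width: 0.0497
grip_force: 20.0
t 7.13 [ 0.4359 -0.2266  0.0476] yaw -65.3 shift [0.005  0.0015 0.0191] turn -0.001 F [-1.1  0.3 -1.3] w 0.0497 g 20.0 j7 -0.19
```

```bash
python3 -m pendant '[[0.005,0.0015,0.005,0],[0,0,0.005,0],[0,0,0.005,0],[0,0,0.004,0],[0,0,0.001,0],[0,0,0,0],[0,0,0,0]]' | tail -3
python3 go.py 0.4411 -0.2259 0.0285 -65.2
python3 -m pendant '[[0,0,0,0],[0,0,0,0],[0,0,0,0],[0,0,0,0],[0,0,-0.01,0],[0,0,-0.03,0],[0,0,-0.04,0],[0,0,-0.04,0]]' 0.9
python3 -m pendant '[[0.01,-0.038,-0.02,0],[0.01,-0.038,-0.02,0],[0.01,-0.038,0,0],[0.01,-0.038,0,0],[0.01,-0.038,0,0],[0,-0.038,0,0],[0,0,0,0]]' |head -2
python3 - <<'E'
from h import *
o=[]
for n,(x0,y0,w,h) in dict(scene=(310,240,66,66),top=(335,195,60,66)).items():
    m=np.mean([r.camera(n)['img'].astype(float) for _ in range(5)],0)
    u=cv2.resize(m[y0:y0+h,x0:x0+w].astype(np.uint8),None,fx=6,fy=6,interpolation=cv2.INTER_CUBIC)
    o.append(cv2.convertScaleAbs(u,alpha=1.3)[:,:,::-1])
cv2.imwrite('pics/after1.png',np.hstack(o))
E
```

```text
ft_force: [-2.3, 2.6, 6.3]
width: 0.0496
grip_force: 20.0
t 7.72 [ 0.4411 -0.2258  0.0275] yaw -65.4 shift [-0.      0.0001 -0.001 ] turn -0.003 F [-2.3  2.6  6.3] w 0.0496 g 20.0 j7 -0.17
time: 8.38
ee_pos: [0.4403, -0.2268, 0.1467]
eef_rot: [0.977, 0.212, -0.002, 0.001]
ft_force: [2.3, 2.4, 1.1]
width: 0.0781
grip_force: 0.0
time: 8.97
ee_pos: [0.3962, -0.042, 0.1696]
```

View pics/after1.png

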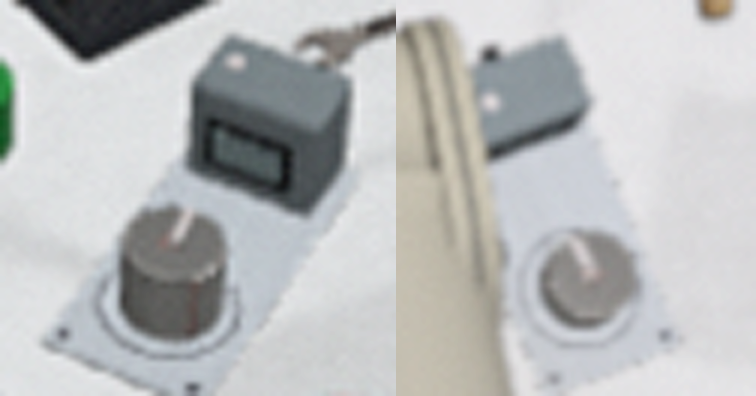

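The core now stands upright on the spot with its line pointing towards the window. In the scene crop the line runs from (172,245) to (190,210), and in the top crop from (592,273) to (572,238). I'll measure the line angle and centre numerically.

```bash
cat > m2.py <<'E'
from h import *
from scipy.optimize import least_squares
Q=np.array([.4411,-.2259]);yr=24.83
g=np.linspace(-.03,.03,61);X,Y=np.meshgrid(g,g,indexing='ij')
for n in('scene','top'):
    c=r.camera(n);m=np.mean([r.camera(n)['img'].astype(np.float32) for _ in range(5)],0).sum(2)
    P=np.c_[X.ravel()+Q[0],Y.ravel()+Q[1],np.full(X.size,.046)]
    p=proj(c,P).astype(np.float32)
    W=cv2.remap(m,p[:,0].reshape(X.shape),p[:,1].reshape(X.shape),cv2.INTER_CUBIC)  # rectified top plane
    ring=lambda q,rad:cv2.remap(W,*[np.float32((q[k]+rad*np.array([np.cos(A),np.sin(A)])[k]+.03)/.001).reshape(1,-1) for k in(1,0)],cv2.INTER_LINEAR)
    A=np.linspace(0,2*np.pi,72)
    best=max(((ring((a,b),.0275)-ring((a,b),.0225)).mean(),a,b) for a in np.arange(-.006,.0061,.0005) for b in np.arange(-.006,.0061,.0005)) # grey disc on bright plate
    d=np.hypot(X-best[1],Y-best[2]); w=np.where(d<.021,W-np.median(W[d<.021])-60,0).clip(0)
    mu=np.array([(w*X).sum(),(w*Y).sum()])/w.sum(); C=np.cov(np.c_[X.ravel(),Y.ravel()].T,aweights=w.ravel());e=np.linalg.eigh(C)[1][:,1]
    if e@(mu-best[1:])<0:e=-e
    print(n,'centre off mm',np.round(np.array(best[1:])*1e3,1),'line PCA %.1f'%(np.degrees(np.arctan2(e[1],e[0]))-yr),'centroid dir %.1f'%(np.degrees(np.arctan2(*(mu-best[1:])[::-1]))-yr),'mass dist',np.hypot(*(mu-best[1:])).round(4),'sum',w.sum().round())
E
python3 m2.py; python3 - <<'E'
from h import *
S=r.camera('scene');T=r.camera('top')
f=lambda l,o:(np.array(l,float)+.5)/6-.5+o
for c,l in((S,f([(172,245),(190,210)],(310,240))),(T,f([(196,273),(176,238)],(335,195)))):
    q=onz(c,l,.046);d=q[1]-q[0];print(q.round(4),np.degrees(np.arctan2(d[1],d[0]))-24.83)
E
```

```text
scene centre off mm [-0.5 -2. ] line PCA 7.7 centroid dir 6.9 mass dist 0.0131 sum 7648.0
top centre off mm [-2.5  2.5] line PCA 5.4 centroid dir -3.0 mass dist 0.0122 sum 7651.0
[[ 0.4413 -0.2276  0.046 ]
 [ 0.4629 -0.2141  0.046 ]] 7.175440074448645
[[ 0.4402 -0.2247  0.046 ]
 [ 0.4589 -0.2129  0.046 ]] 7.454635208755391
```

```bash
python3 - <<'E'
from h import *
T=r.camera('top');S=r.camera('scene')
f=lambda l,o:(np.array(l,float)+.5)/8-.5+o
def ang(q): d=q[1]-q[0];return np.degrees(np.arctan2(d[1],d[0])).round(1),np.linalg.norm(d).round(4)
print(ang(onz(T,f([(203,528),(40,145)],(335,195)),.004)),ang(onz(T,f([(382,455),(203,528)],(335,195)),.004)))
print(ang(onz(S,f([(388,200),(275,158)],(310,240)),.049)),ang(onz(S,f([(385,257),(275,213)],(310,240)),.019)))
E
python3 go.py 0.4411 -0.2259 0.15 -65.3
```

```text
(np.float64(25.7), np.float64(0.1762)) (np.float64(115.8), np.float64(0.0825))
(np.float64(115.6), np.float64(0.0453)) (np.float64(114.1), np.float64(0.0452))
t 10.27 [ 0.3981 -0.0477  0.1692] yaw -65.4 shift [-0.0349  0.1801  0.017 ] turn -0.002 F [ 0.1 -0.5  0.5] w 0.0785 g 0.0 j7 -1.33
```

```bash
python3 -m pendant '[[-0.007,0.036,0,0],[-0.007,0.036,0,0],[-0.007,0.036,0,0],[-0.007,0.036,0,0],[-0.007,0.036,0.017,0],[0,0,0,0],[0,0,0,0]]' | head -2
python3 go.py 0.4411 -0.2259 0.028 -65.3
```

```text
time: 10.85
ee_pos: [0.4295, -0.1912, 0.1595]
t 10.85 [ 0.4295 -0.1912  0.1595] yaw -65.7 shift [-0.0011  0.0391  0.1308] turn -0.007 F [-1.4  0.3  0.4] w 0.0783 g 0.0 j7 -0.67
```

```bash
python3 -m pendant '[[-0.0005,0.02,0,0],[-0.0005,0.019,0,0],[0,0,0.03,0],[0,0,0,0],[0,0,0,0]]' | head -2
python3 go.py 0.4411 -0.2259 0.028 -65.3
```

```text
time: 11.27
ee_pos: [0.4443, -0.2241, 0.1297]
t 11.27 [ 0.4443 -0.2241  0.1297] yaw -65.5 shift [-0.0023  0.0029  0.1017] turn -0.004 F [-0.3  0.2  1. ] w 0.0781 g 0.0 j7 -0.46
```

```bash
python3 -m pendant '[[-0.0022,0.003,0.03,0],[0,0,0.03,0],[0,0,0.02,0],[0,0,0.012,0],[0,0,0.009,0],[0,0,0,0],[0,0,0,0]]' | head -2
python3 go.py 0.4411 -0.2259 0.028 -65.3
```

```text
time: 11.85
ee_pos: [0.4429, -0.2272, 0.0296]
t 11.85 [ 0.4429 -0.2272  0.0296] yaw -65.5 shift [-0.0011 -0.0019  0.0016] turn -0.003 F [ 0.2 -1.  -0.3] w 0.0781 g 0.0 j7 -0.32
```

```bash
python3 -m pendant '[[0,-0.0019,0.0015,0],[0,0,0,0],[0,0,0,0],[0,0,0,0],[0,0,0,0],[0,0,0,0]]' 0.3 20|tail -3
python3 -m pendant '[[0,0,-0.005,0],[0,0,0,0.055],[0,0,0,0.055],[0,0,0,0],[0,0,0,0]]' |tail -3
python3 go.py 0.4411 -0.2259 0.028 -71.6
```

```text
ft_force: [0.0, -0.1, 3.0]
width: 0.0495
grip_force: 19.9
ft_force: [-0.8, -1.2, -1.8]
width: 0.0495
grip_force: 19.9
t 12.77 [ 0.4413 -0.2257  0.0319] yaw -71.7 shift [-0.0002  0.0002  0.0039] turn -0.002 F [-0.8 -1.2 -1.8] w 0.0495 g 19.9 j7 -0.42
```

```bash
python3 -m pendant '[[0.001,0,0.003,0],[0,0,0.0015,0],[0,0,0,0],[0,0,0,0]]' |tail -3
python3 go.py 0.4411 -0.2259 0.028 -71.6
python3 -m pendant '[[0,0,0,0],[0,0,0,0],[0,0,0,0],[0,0,0,0],[0,0,-0.01,0],[0,0,-0.03,0],[0,0,-0.04,0],[0,0,-0.04,0]]' 0.9 | head -2
python3 -m pendant '[[0,0,-0.04,0],[0,0,-0.04,0],[0,0,0,0],[0,0,0,0]]' | head -2
python3 go.py 0.42 0.0 0.235 -71.6
```

```text
ft_force: [-0.4, 1.3, -2.3]
width: 0.0493
grip_force: 19.9
t 13.10 [ 0.4422 -0.2254  0.0272] yaw -71.8 shift [-0.0012  0.0002 -0.0008] turn -0.003 F [-0.4  1.3 -2.3] w 0.0493 g 19.9 j7 -0.42
time: 13.77
ee_pos: [0.4439, -0.2277, 0.1488]
time: 14.1
ee_pos: [0.4477, -0.229, 0.2295]
t 14.10 [ 0.4477 -0.229   0.2295] yaw -71.8 shift [ 0.0453 -0.2262 -0.0011] turn -0.003 F [0.3 0.2 0.2] w 0.0778 g 0.0 j7 -0.70
```

```bash
python3 -m pendant '[[0.0075,-0.037,0,0],[0.0075,-0.037,0,0],[0.0075,-0.037,0,0],[0.0075,-0.037,0,0],[0.0075,-0.037,0,0],[0.0075,-0.037,0,0],[0,0,0,0]]' | head -2
python3 go.py 0.36 0.25 0.235 19.7
```

```text
time: 14.68
ee_pos: [0.42, -0.0163, 0.2315]
t 14.68 [ 0.42   -0.0163  0.2315] yaw -71.4 shift [ 0.0282 -0.2715  0.0029] turn 1.552 F [-0.8  0.2 -0. ] w 0.0783 g 0.0 j7 -1.46
```

```bash
python3 -m pendant '[[0,0,0,-0.122],[0,0,0,-0.122],[0,0,0,-0.122],[0,0,0,-0.122],[0,0,0,-0.122],[0,0,0,-0.122],[0,0,0,-0.122],[0,0,0,-0.122]]' | head -2
python3 -m pendant '[[0,0,0,-0.122],[0,0,0,-0.122],[0,0,0,-0.122],[0,0,0,-0.122],[0,0,0,-0.122],[0,0,0,0],[0,0,0,0]]' | head -2
python3 go.py 0.36 0.25 0.235 19.7; python3 m2.py
```

```text
time: 15.35
ee_pos: [0.421, -0.0231, 0.2315]
time: 15.93
ee_pos: [0.4213, -0.0227, 0.2318]
t 15.93 [ 0.4213 -0.0227  0.2318] yaw 18.8 shift [0.2779 0.03   0.0032] turn -0.015 F [0.1 0.2 0.1] w 0.0783 g 0.0 j7 -0.06
scene centre off mm [ 0.  -2.5] line PCA 2.2 centroid dir 4.2 mass dist 0.0136 sum 8172.0
top centre off mm [-2.5  2.5] line PCA 3.3 centroid dir -9.9 mass dist 0.0125 sum 7456.0
```

```bash
python3 -m pendant '[[0.037,0.004,0,0],[0.037,0.004,0,0],[0.037,0.004,0,0],[0.037,0.004,0,0],[0.037,0.004,0,0],[0.037,0.004,0,0],[0.037,0.004,0,0],[0.019,0.002,0,-0.015]]' 1 | head -2
python3 -m pendant '[[0,0,0,0],[0,0,0,0]]'|head -2
python3 go.py 0.44 0.327 0.235 19.7; python3 - <<'E'
from h import *
o=[]
for n,(x0,y0,w,h) in dict(scene=(310,240,66,66),top=(335,195,60,66)).items():
    m=np.mean([r.camera(n)['img'].astype(float) for _ in range(5)],0)
    u=cv2.resize(m[y0:y0+h,x0:x0+w].astype(np.uint8),None,fx=6,fy=6,interpolation=cv2.INTER_CUBIC)
    o.append(cv2.convertScaleAbs(u,alpha=1.3)[:,:,::-1])
cv2.imwrite('pics/after2.png',np.hstack(o))
E
python3 m2.py
```

```text
time: 17.2
ee_pos: [0.3577, 0.2539, 0.2385]
time: 17.37
ee_pos: [0.3592, 0.2503, 0.2384]
t 17.37 [0.3592 0.2503 0.2384] yaw 20.0 shift [0.0444 0.1022 0.0026] turn 0.005 F [ 0.3 -1.1  0.3] w 0.0873 g 0.0 j7 -0.44
scene centre off mm [ 0.  -2.5] line PCA 2.1 centroid dir 4.3 mass dist 0.0136 sum 8072.0
top centre off mm [-2.5  2.5] line PCA 3.9 centroid dir -9.8 mass dist 0.0125 sum 6971.0
```

View pics/after2.png

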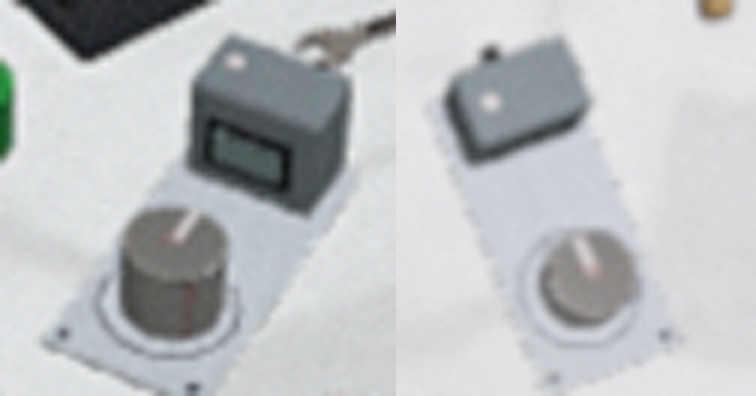

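The core's line points at the window within about 2–3°, and the core is centred in the ring. In the scene crop the core spans 118–226 and the ring 97–241. Now the lid handle.

```bash
python3 -m pendant '[[0.011,0.027,0,0],[0.011,0.027,0,0],[0.011,0.027,0,0],[0.011,0.027,0,0],[0,0,0.03,0],[0,0,0,0],[0,0,0,0]]' | head -2
python3 go.py 0.447 0.327 0.125 20.5; python3 - <<'E'
from h import *
S=snap('scene')
b=np.array([[.4327,.3667,.133],[.461,.2876,.133],[.447,.327,.133],[.447,.327,.139]])
print(proj(S,b).round(1)); m=r.outline_of('lid_handle','scene'); print([(d['score'],d['bbox']) for d in m])
u=cv2.resize(S['img'][140:210,215:290],None,fx=8,fy=8,interpolation=cv2.INTER_CUBIC)[:,:,::-1].copy()
for p in proj(S,b)[:3]: cv2.circle(u,tuple(int(v) for v in (p-[215,140]+.5)*8),3,(0,0,255),-1)
cv2.imwrite('pics/bar.png',u)
E
```

```text
time: 19.05
ee_pos: [0.4447, 0.3275, 0.2069]
t 19.05 [0.4447 0.3275 0.2069] yaw 19.9 shift [-0.0031  0.0037  0.0818] turn -0.011 F [ 0.8 -0.4  0.5] w 0.0872 g 0.0 j7 -0.16
[[230.  162.5]
 [248.9 170.2]
 [239.4 166.3]
 [239.3 164.8]]
[(0.92, [252.2, 168.6, 43.3, 32.2])]
```

View pics/bar.png

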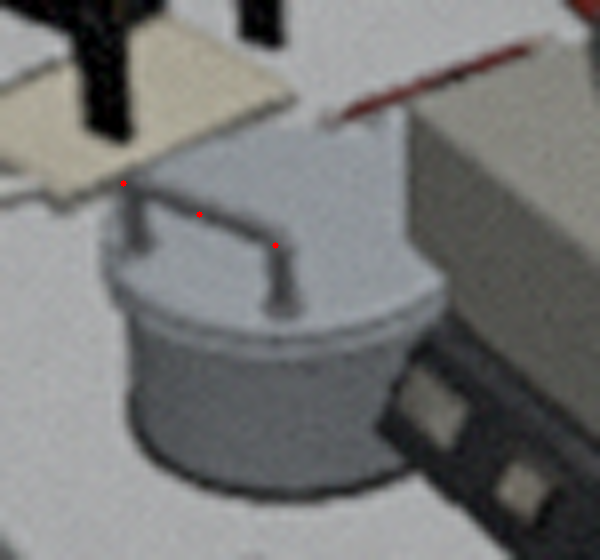

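The projected bar centre (199,214) lies on the bar, which runs from (130,187) to (290,240) in the crop. The measurement agrees in both cameras to about 3 mm.

```bash
python3 -m pendant '[[-0.004,0.004,0,-0.01],[0,0,0.02,0],[0,0,0.02,0],[0,0,0.02,0],[0,0,0.012,0],[0,0,0.01,0],[0,0,0,0],[0,0,0,0]]' | head -4
python3 -m pendant '[[0,0,0,0],[0,0,0,0],[0,0,0,0],[0,0,0,0],[0,0,0,0],[0,0,0,0],[0,0,0,0],[0,0,0,0]]' 0.0 20
python3 go.py 0.447 0.327 0.125 20.5
```

```text
time: 19.82
ee_pos: [0.4487, 0.3275, 0.1264]
eef_rot: [0.57, 0.821, 0.0, -0.015]
ft_force: [-0.9, 0.7, -0.2]
time: 20.48
ee_pos: [0.4484, 0.3275, 0.1258]
eef_rot: [0.57, 0.821, -0.0, -0.015]
ft_force: [-0.1, 0.1, -0.1]
width: 0.0419
grip_force: 0.0
t 20.48 [0.4484 0.3275 0.1258] yaw 20.5 shift [ 0.     -0.0015  0.0008] turn -0.000 F [-0.1  0.1 -0.1] w 0.0419 g 0.0 j7 -0.07
```

```bash
python3 -m pendant '[[0,0,0,0],[0,0,0,0],[0,0,0,0],[0,0,0,0],[0,0,0,0],[0,0,0,0],[0,0,0,0],[0,0,0,0]]' 0.0 20 | tail -4
python3 -m pendant '[[0,0,0,0],[0,0,0,0],[0,0,0,0]]' 0.0 50
python3 go.py 0.447 0.327 0.125 20.5
```

```text
eef_rot: [0.57, 0.821, 0.002, -0.014]
ft_force: [10.5, 4.5, -7.5]
width: 0.0113
grip_force: 20.0
time: 21.4
ee_pos: [0.4506, 0.3282, 0.1262]
eef_rot: [0.57, 0.821, 0.002, -0.014]
ft_force: [11.0, 5.3, -6.7]
width: 0.0104
grip_force: 50.0
t 21.40 [0.4506 0.3282 0.1262] yaw 20.5 shift [ 0.0001 -0.0038  0.0013] turn -0.001 F [11.   5.3 -6.7] w 0.0104 g 50.0 j7 -0.07
```

```bash
python3 -m pendant '[[0,0.0025,0,0],[0,0,0,0],[0,0.0006,-0.002,0],[0,0.0006,-0.002,0],[0,0,0,0],[0,0,0,0]]'
python3 go.py 0.4506 0.3282 0.1262 20.5
```

```text
time: 21.9
ee_pos: [0.4515, 0.3286, 0.1292]
eef_rot: [0.57, 0.821, -0.001, -0.016]
ft_force: [-0.8, 1.6, -9.3]
width: 0.0105
grip_force: 50.0
t 21.90 [0.4515 0.3286 0.1292] yaw 20.5 shift [-0.0001 -0.0009  0.003 ] turn -0.000 F [-0.8  1.6 -9.3] w 0.0105 g 50.0 j7 -0.07
```

```bash
python3 -m pendant '[[0,0.0007,-0.002,0],[0,0.0007,-0.002,0],[0,0.0007,-0.002,0],[0,0,0,0]]' - 60
python3 -m pendant '[[0,0.0008,-0.002,0],[0,0.0008,-0.002,0],[0,0.0008,-0.002,0],[0,0,0,0]]'
python3 go.py 0.4506 0.3282 0.1262 20.5
```

```text
time: 22.23
ee_pos: [0.4539, 0.3295, 0.1363]
eef_rot: [0.57, 0.821, -0.0, -0.016]
ft_force: [-4.6, 0.9, -3.0]
width: 0.0104
grip_force: 60.0
time: 22.57
ee_pos: [0.4561, 0.3303, 0.142]
eef_rot: [0.57, 0.821, -0.0, -0.016]
ft_force: [-6.0, 0.6, -3.5]
width: 0.0101
grip_force: 59.9
t 22.57 [0.4561 0.3303 0.142 ] yaw 20.5 shift [-0.0004 -0.0056  0.0159] turn -0.000 F [-6.   0.6 -3.5] w 0.0101 g 59.9 j7 -0.07
```

```bash
python3 -m pendant '[[0,0.001,-0.002,0],[0,0.001,-0.002,0],[0,0.001,-0.002,0],[0,0.001,-0.0025,0],[0,0,0,0],[0,0,0,0]]'
python3 go.py 0.4506 0.3282 0.1262 20.5
python3 - <<'E'
from h import *
S=snap('scene');T=snap('top')
u=cv2.resize(S['img'][140:210,215:290],None,fx=7,fy=7,interpolation=cv2.INTER_CUBIC)[:,:,::-1].copy()
# model: hinge from bar at closed pose
b=np.array([.451,.3272]);d=np.array([np.cos(np.radians(20.5)),np.sin(np.radians(20.5))]);h=b+.15*d
def front(th,L=.178,up=-.001):
    return np.r_[h-d*(L*np.cos(th)-up*np.sin(th)),.087+L*np.sin(th)+up*np.cos(th)]
for th,col in((0,(0,255,0)),(.17,(0,0,255)),(.34,(255,0,0))):
    p=proj(S,front(th))[0];print(th,p);cv2.circle(u,tuple(int(v) for v in (p-[215,140]+.5)*7),3,col,-1)
v=cv2.resize(S['img'][235:315,300:385],None,fx=3,fy=6,interpolation=cv2.INTER_CUBIC)[:,:,::-1]
cv2.imwrite('pics/lid_open.png',np.hstack([u,cv2.resize(v,(255,490))]))
E
```

```text
time: 23.07
ee_pos: [0.4595, 0.3316, 0.1503]
eef_rot: [0.57, 0.821, -0.001, -0.016]
ft_force: [-8.6, -0.6, -1.0]
width: 0.0103
grip_force: 59.9
t 23.07 [0.4595 0.3316 0.1503] yaw 20.5 shift [-0.0007 -0.0091  0.0243] turn 0.000 F [-8.6 -0.6 -1. ] w 0.0103 g 59.9 j7 -0.07
0 [236.12474058 181.15570281]
0.17 [235.93169458 173.50360274]
0.34 [236.71587329 165.24295005]
```

View pics/lid_open.png

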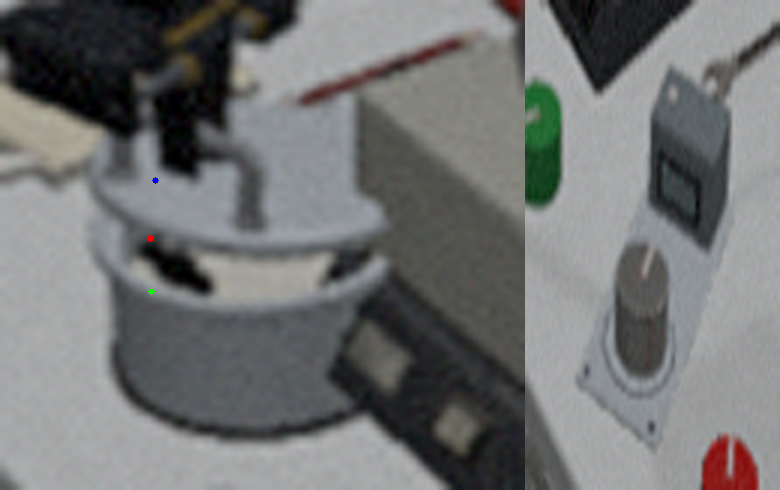

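The lid is open with its front edge at the 3 cm marker (151,238), and the bar is held at 60 N. The core still stands facing the window. I'm handing in now.

```bash
python3 -m pendant '[[0,0,0,0],[0,0,0,0],[0,0,0,0]]'; python3 -c "
from bench import r
print(r.close_job())"
```

```text
time: 23.42
ee_pos: [0.4595, 0.3316, 0.1503]
eef_rot: [0.57, 0.822, -0.001, -0.016]
ft_force: [-9.2, 0.6, -1.2]
width: 0.0101
grip_force: 59.9
the job is handed in; nothing more can be done
None
```

The job is handed in at 23.4 s with no verdict returned: the core stands released on the reader spot with its label facing the window to within about 3°, and the lid is held by its handle with its front edge about 3 cm above the rim.

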